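# Put mixing tiles away in the sloping rack

### The arm

A 6-joint arm with a two-finger parallel gripper is mounted at the origin on the work surface. World frame = base frame: x ahead of the robot, y to its left, z up, the work surface at z = 0. Lengths are in mm, angles in rad, forces in N, time in s.
With the tool pointing down it reaches from about 400 to 925 mm from the base axis. Payload 3.4 kg.
Tool frame: the origin (TCP) lies midway between the tips of the shut fingers; the grasp point (between the pads) lies 19 mm behind it; x points along the fingers, y is the direction in which the jaws open and shut, and the axes are right-handed (so a half turn about x gives the same grasp; the last joint's range is limited). The gripper opens to 85 mm and grips with 20 to 120 N. Pads are 22 mm wide; open, the fingers measure 114 mm over their backs; the gripper's body (76 mm by 85 mm) begins 54 mm behind the grasp point. The pads swing forward as they close: fully open they stand 13 mm farther back than shut.
Start: joints at [1.238, 0.307, 1.506, -0, 1.328, -0.073], TCP at [147.178, 555.851, 231.305] pointing down, gripper open.
Joint ranges: [-3.12, 3.12], [-1.05, 2.28], [0.14, 2.33], [-1.42, 4.57], [0.1, 2.73], [-2.68, 2.68]. Speed limits (rad/s): [2.57, 2.57, 3.14, 3.14, 3.14, 3.14].

### API

Orientations are given as a rotation vector (axis times angle).
In Python, from workcell import telemetry, imaging, bot gives the robot as it stands.
- The arm moves only by the tool step_arm, never from a script. Its argument "steps" is a list that holds one entry, the list of rows, each a list of 7 numbers: the gripper's target within -1 to 1 (fully open at 1, half-way at 0, shut at -1), then the shift along the world's x, y, z in mm, then the turn, a rotation vector about the world's x, y, z in rad. In form: [[[grip, tx, ty, tz, rx, ry, rz], ...]]. A call has 1 to 8 rows; each row is the pose to reach, as a shift and turn from the pose commanded when the call began; what a row does not reach only later rows make up. A row lasts 1/12 s, in which the tool goes at most 41.7 mm and 7.16 degrees, less where a joint would pass 70% of its speed; a pose out of reach is approached as far as the arm can. A call with a gripper value outside its range is refused whole. The fingers move at their own pace and stop on an object; "grip_force" is the grip in N (left out, the last holds). Time passes only in rows, so rows that repeat a pose let the fingers close. It gives the time, the measured TCP pose, the force and the opening at its end, in the units of the state.
- telemetry.get_obs(): the state, without advancing time (a new reading comes with each control period).
- imaging.get_image(name): name is "scene" or "top" or "wrist"; returns the picture (384x512x3 uint8, red, green, blue); there is no depth.
- imaging.calibration(name): a dict with "intrinsics" (3x3 intrinsics, pixels), "extrinsics" (4x4, takes a point from camera to world coordinates); the wrist camera has in their place "mount" (4x4, takes a point from camera to tool coordinates, whose origin is the TCP and whose axes are the tool frame's). Camera axes: x right, y down, z forward; pixel columns grow to the right and rows downward; lengths in mm; the calibration is good to about 2 mm. A picture is of the moment at which its call begins: read the wrist's pose just before it. calibration takes no time and is no camera call.
- bot.finish_job(): hands the job in, once; it reports no verdict.
The state is a dict: "t": time; "joint_pos": joint angles; "qvel": joint speeds; "effort": joint torques, N m; "tcp_pos": TCP position; "ee_rot": TCP orientation; "wrist_force": force on the tool from outside, world axes, zero at the start; "wrist_torque": the same for the moment, N m; "finger_gap": opening from 0.0 (shut) to 1.0 (fully open).
Only numpy, scipy, OpenCV 4.12 (cv2) and the standard library are available. Lean on these libraries where they do the work, as an engineer would, in place of code of your own. Each camera call takes 0.05 s, during which the arm holds its last target. There are 200 camera calls.

### The job

Put the two ointment tiles away in the sloping rack: first the blue one flat on the rails with its short end resting against the backstop at the low end, then the yellow one squarely on top of it, also against the backstop. Lay each tile down gently without letting it drop, and only then slide the red-finned keeper down the slope until it is snug against the ends of the tiles, so that they are held between it and the backstop. Leave the spatula on the slab and the small amber jar beside the rack where they are.

Things in the scene. Friction and masses are not known exactly. Their poses are not given: they have to be found in the camera images.
- bed: rack bed, fixed, rising away from the robot at 28 degrees (0.49 rad). Origin: centre line, where the rail tops meet the backstop face. x up the slope, y across, z square out of the slope. Tiles rest on two steel rails 10 mm wide, 36 mm apart, 20 mm high, 205 mm long, on a white deck 90 mm wide. White backstop at x = 0: 8 mm thick, 90 mm wide, 34 mm above the rails. Sides open; foot 110 mm wide
- keeper (a joint): travel of the keeper down the slope, m: 0 = at the upper end, its face 165 mm from the backstop (the face is at x = 0.165 - value in the bed's frame); 0.065 = touching a 100 mm tile that rests against the backstop; limit 0.075. It slides with 2.5 N of friction and stays where it is left
- keeper_grip (a point): point to grip the keeper, in its red fin, axes as the bed's. Fin: 24 mm across the slope (y), 14 mm along it, rising from a black crossbar (64 mm wide, top 27 mm above the rails) to 68 mm above the rails. The point is on the centre line, 50 mm above the rails, 10 mm up-slope of the keeper's face
- blue_tile_center (a point): centre of the blue glazed tile, 100 (x) by 60 (y) by 12 mm (z), 170 g, lying flat on the grey slab; its z is up, x along its length
- yellow_tile_center (a point): centre of the yellow glazed tile, same size and axes as the blue one, lying flat on the same slab
- blue_tile: the blue tile itself; origin at the centre of its underside, axes as its centre point
- yellow_tile: the yellow tile itself; origin at the centre of its underside, axes as its centre point
- slab: grey mixing slab, fixed, 280 (x) by 300 (y) by 18 mm high; origin at the centre of its underside
- spatula_grip (a point): handle of a steel spatula, 190 mm long, lying across the far side of the slab; leave alone
- jar: small amber jar with black lid, 54 mm across, 62 mm high, standing to the left of the rack (+y of the bed); origin under its centre; leave alone
Mind the look-alikes: they are no part of the job. Of the things like the yellow_tile, leave any that is green or purple; of the rest the smaller one is meant.

How it is judged:
By the outcome, as a careful person would: the job done as asked, in the order asked, and still so for the second after the job is handed in, with the robot touching nothing.
It also fails if it takes over 66 s, if anything falls off the work surface, if the arm or the gripper's body presses on something with over 40 N, if the wrist force passes 120 N, or if a joint passes its speed limit or range.

## Working session

There is one attempt and no reset: what is moved stays moved. The work goes in short steps, Python scripts to look and compute and a tool call to move; the robot and the scene stay as the last step left them, time stands still between calls to the robot, and variables do not carry over. Pictures are saved under pics/ and viewed, about 8 in all and at most 12, crops included, and the job is handed in when it is done.

Besides the shell and the picture viewer there is one more tool, called after "Call:" by a JSON object that holds its "op" and its "data", one argument or row to a line. step_arm: Moves the arm, as the interface text tells. Its arguments: {"type":"object","properties":{"steps":{"type":"array","items":{"type":"array","items":{"type":"array","items":{"type":"number"}}}},"grip_force":{"type":"number"}},"required":["steps"]}

```bash
mkdir -p pics; ls
python3 - <<'E'
from workcell import telemetry, imaging, bot
import cv2, numpy as np
np.set_printoptions(precision=3,suppress=True)
print(telemetry.get_obs())
for n in ("scene","top"):
    cv2.imwrite(f"pics/{n}0.png",imaging.get_image(n)[:,:,::-1])
for n in ("scene","top","wrist"): print(n,imaging.calibration(n))
E
```

```text
pics
{'t': 0.0, 'joint_pos': array([ 1.239,  0.308,  1.508, -0.   ,  1.328, -0.074]), 'qvel': array([-0.002, -0.001, -0.003, -0.   , -0.001,  0.   ]), 'effort': array([  0.001, -45.756, -25.192,   0.   ,   0.013,  -0.   ]), 'tcp_pos': array([146.936, 555.18 , 230.356]), 'ee_rot': array([ 0.202,  1.562, -0.205]), 'wrist_force': array([ 0.284, -0.285,  0.819]), 'wrist_torque': array([-0.013, -0.024,  0.027]), 'finger_gap': 1.000253617699208}
scene {'intrinsics': array([[486.582,   0.   , 256.724],
       [  0.   , 486.582, 182.519],
       [  0.   ,   0.   ,   1.   ]]), 'extrinsics': array([[  -0.785,    0.476,   -0.398,  998.125],
       [   0.62 ,    0.613,   -0.49 ,  721.586],
       [   0.01 ,   -0.631,   -0.776, 1111.321],
       [   0.   ,    0.   ,    0.   ,    1.   ]])}
top {'intrinsics': array([[434.246,   0.   , 253.717],
       [  0.   , 434.246, 188.352],
       [  0.   ,   0.   ,   1.   ]]), 'extrinsics': array([[   0.012,   -0.993,    0.12 ,  303.252],
       [  -1.   ,   -0.015,   -0.022,   97.837],
       [   0.023,   -0.12 ,   -0.993, 1442.852],
       [   0.   ,    0.   ,    0.   ,    1.   ]])}
wrist {'intrinsics': array([[270.223,   0.   , 251.243],
       [  0.   , 270.223, 190.54 ],
       [  0.   ,   0.   ,   1.   ]]), 'mount': array([[  -0.   ,   -0.268,    0.963, -143.92 ],
       [   1.   ,   -0.   ,    0.   ,   -0.501],
       [  -0.   ,    0.963,    0.268,  -67.76 ],
       [   0.   ,    0.   ,    0.   ,    1.   ]])}
```

View pics/scene0.png

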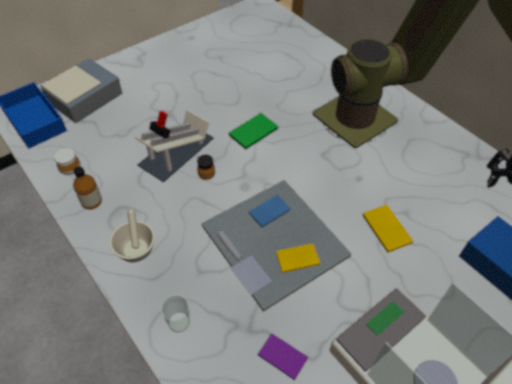

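View pics/top0.png

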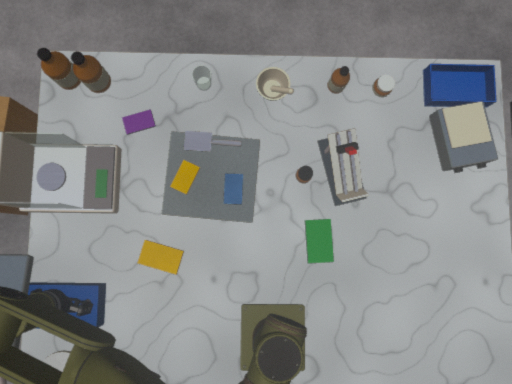

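The scene view shows the blue tile at about (269,210) and the small yellow one at (298,257) on the slab. The rack is at (180,140), with the red fin at (160,120). In the top view the blue tile is at (233,189), the small yellow at (184,177), the larger yellow decoy at (160,257) off the slab, and the rack at (345,165) with its backstop at (350,196).

```bash
cat > h.py <<'E'
import numpy as np, cv2
from scipy.spatial.transform import Rotation as R
from workcell import telemetry, imaging, bot
np.set_printoptions(precision=3,suppress=True)
def grab(n,save=None):
    o=telemetry.get_obs(); im=imaging.get_image(n)
    if save: cv2.imwrite(f"pics/{save}.png",im[:,:,::-1])
    return im,cam(n,o)
def cam(n,o=None):
    c=imaging.calibration(n)
    if n!="wrist": return c["intrinsics"],c["extrinsics"]
    T=np.eye(4); T[:3,:3]=R.from_rotvec(o["ee_rot"]).as_matrix(); T[:3,3]=o["tcp_pos"]
    return c["intrinsics"],T@c["mount"]
def ray(C,p):
    K,E=C; p=np.atleast_2d(p); d=np.c_[p,np.ones(len(p))]@np.linalg.inv(K).T@E[:3,:3].T
    return E[:3,3],d/np.linalg.norm(d,axis=1)[:,None]
def onz(C,p,z):
    o,d=ray(C,p); return o+d*((z-o[2])/d[:,2])[:,None]
def tri(C1,p1,C2,p2):
    A=np.zeros((3,3));b=np.zeros(3);L=[]
    for C,p in((C1,p1),(C2,p2)):
        o,d=ray(C,p);d=d[0];M=np.eye(3)-np.outer(d,d);A+=M;b+=M@o;L.append((M,o))
    x=np.linalg.solve(A,b); return x,[np.linalg.norm(M@(x-o)) for M,o in L]
def proj(C,P):
    K,E=C; q=(np.atleast_2d(P)-E[:3,3])@E[:3,:3]@K.T; return q[:,:2]/q[:,2:]
H=dict(blue=(100,125,60,125),yellow=(18,32,120,90),red=(174,6,150,90))
def mask(im,c):
    h=cv2.cvtColor(im,cv2.COLOR_RGB2HSV).astype(int); a,b,s,v=H[c]
    m=(h[...,0]>=a)&(h[...,0]<=b) if a<b else (h[...,0]>=a)|(h[...,0]<=b)
    return (m&(h[...,1]>=s)&(h[...,2]>=v)).astype(np.uint8)
def blobs(im,c,amin=30):
    cs,_=cv2.findContours(mask(im,c),cv2.RETR_EXTERNAL,cv2.CHAIN_APPROX_NONE)
    return sorted([k for k in cs if cv2.contourArea(k)>amin],key=cv2.contourArea,reverse=True)
def rect(C,k,z):
    P=onz(C,k[:,0].astype(float),z)[:,:2].astype(np.float32)
    (c,s,a)=cv2.minAreaRect(P); a=np.radians(a)
    if s[0]<s[1]: a+=np.pi/2; s=s[::-1]
    return np.array(c),np.array(s),(a+np.pi/2)%np.pi-np.pi/2
E
python3 - <<'E'
from h import *
for n in("top","scene"):
    im=cv2.imread(f"pics/{n}0.png")[:,:,::-1]; C=cam(n)
    for c in("blue","yellow","red"):
        for k in blobs(im,c,15):
            print(n,c,k[:,0].mean(0),cv2.contourArea(k),*rect(C,k,30))
t=cv2.imread("pics/top0.png")[110:215,310:385]; s=cv2.imread("pics/scene0.png")[95:185,130:220]
a=cv2.resize(t,None,fx=5.5,fy=5.5,interpolation=cv2.INTER_CUBIC)
b=cv2.resize(s,None,fx=4.2,fy=4.2,interpolation=cv2.INTER_CUBIC)
o=np.zeros((max(a.shape[0],b.shape[0]),a.shape[1]+b.shape[1],3),np.uint8);o[:a.shape[0],:a.shape[1]]=a;o[:b.shape[0],a.shape[1]:]=b
print(o.shape,a.shape);cv2.imwrite("pics/crop.png",o)
E
```

```text
top blue [470.256  86.788] 1499.0 [ 844.131 -643.329] [224.966 120.697] -1.5512037294548602
top blue [233.056 188.281] 470.5 [473.176 135.4  ] [97.728 57.498] -0.029847111600954435
top yellow [160.227 256.723] 915.5 [249.495 363.677] [128.645  76.431] 1.2994118227583886
top yellow [184.643 176.524] 511.0 [509.808 293.556] [98.883 59.159] -0.43262505960313735
scene blue [ 29.876 114.841] 1042.5 [ 843.814 -629.691] [146.842 112.414] 1.5661248759267883
scene blue [269.875 208.75 ] 520.0 [474.026 132.266] [94.845 57.098] -0.04014156079465536
scene yellow [387.275 227.925] 1156.0 [264.073 372.509] [131.967  79.723] 1.2991905140718032
scene yellow [297.536 257.438] 812.0 [513.751 294.895] [101.022  64.345] -0.42757504038607497
scene red [161.629 118.8  ] 76.5 [ 521.998 -354.225] [64.345 22.926] 0.8479451647590492
(578, 790, 3) (578, 412, 3)
```

View pics/crop.png

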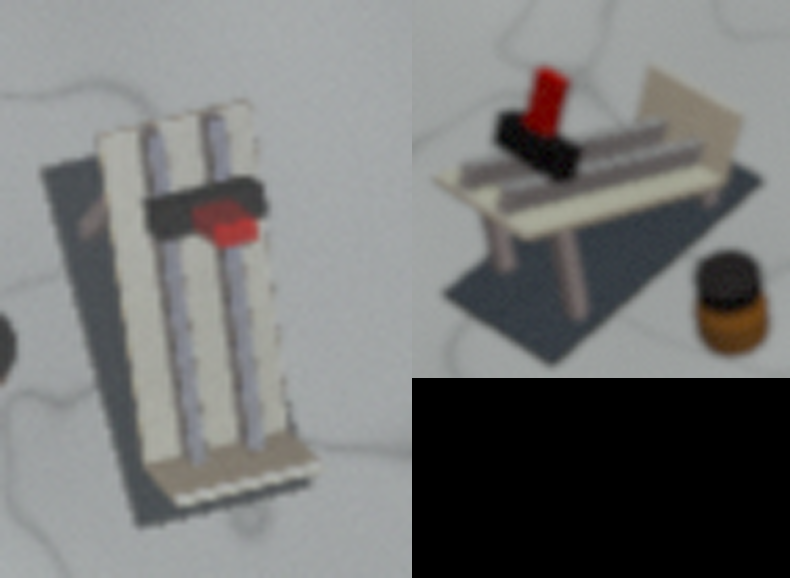

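The crop shows the rack clearly. The backstop's top edge runs from about (342,201) to (368,194.5) in the top view and from (208.6,123) to (186.7,111) in the scene view. The keeper is near the upper end.

Run:
```python
from h import *
T,S=cam("top"),cam("scene")
a=np.array
cr=lambda x,y:a([310+x/5.5,110+y/5.5]); cs=lambda x,y:a([130+(x-412)/4.2,95+y/4.2])
def t(n,p,q): x,e=tri(T,cr(*p),S,cs(*q));print(n,x,e);return x
l=t("bs left",(172,492),(742,118)); r=t("bs right",(316,462),(650,67))
print("width",np.linalg.norm(l-r),"yaw",np.arctan2(*(l-r)[[1,0]])-np.pi/2)
t("deck top right",(250,100),(435,180)); t("deck top left",(100,130),(525,238)); t("fin top",(230,240),(552,74))
t("rail L up",(152,125),(505,205)); t("rail R up",(215,115),(468,175))
i=cv2.imread("pics/top0.png")[:,:,::-1]; 
print(onz(T,[306,174],62))
```

```text
bs left [ 436.748 -210.96    70.823] [np.float64(1.328929450015693), np.float64(1.3289294500155597)]
bs right [ 457.368 -297.605   68.588] [np.float64(0.9379689890291782), np.float64(0.9379689890291664)]
width 89.09302680542113 yaw 0.23364025296649604
deck top right [ 658.813 -248.979  114.728] [np.float64(1.056155819934691), np.float64(1.0561558199346974)]
deck top left [ 639.297 -162.24   118.006] [np.float64(0.5250651287524682), np.float64(0.5250651287526108)]
fin top [ 567.47  -223.499  176.955] [np.float64(3.1859604106212633), np.float64(3.1859604106211705)]
rail L up [ 638.901 -188.728  127.845] [np.float64(2.1882503351616758), np.float64(2.188250335161722)]
rail R up [ 644.992 -224.319  130.975] [np.float64(1.5781927608292694), np.float64(1.578192760829274)]
[[ 519.444 -100.589   62.   ]]
```

```bash
cat >> h.py <<'E'
YAW=0.235; O=np.array([466,-249.5,41.6]); SL=np.radians(28)
def bedR(): return R.from_euler("z",YAW)*R.from_euler("y",-SL)   # columns ex,ey,ez
def bed(p): return O+bedR().apply(p)
def tobed(P): return bedR().inv().apply(np.asarray(P)-O)
def down(yaw): return R.from_euler("z",yaw)*R.from_euler("y",np.pi/2)
def place(): return bedR()*R.from_euler("y",np.pi/2)
def turn(a,b): return (b*a.inv()).as_rotvec()
E
python3 - <<'E'
from h import *
o=telemetry.get_obs(); S=R.from_rotvec(o["ee_rot"]); print(S.as_euler("ZYX"),S.as_matrix())
print("down0",turn(S,down(0)),"place from down0",turn(down(0),place()), "place from S",turn(S,place()))
print(bed([60,0,120]),bed([50,0,19]),bed([175,0,50])," down0->blue",turn(down(0),down(-.033)))
E
```

```text
[-1.914  1.569 -1.655] [[-0.001  0.256  0.967]
 [-0.002  0.967 -0.256]
 [-1.    -0.002 -0.   ]]
down0 [ 0.002 -0.     0.259] place from down0 [ 0.057 -0.486  0.23 ] place from S [-0.004 -0.494  0.484]
[ 462.733 -250.282  175.722] [ 500.259 -241.298   81.85 ] [ 593.44  -218.988  167.905]  down0->blue [ 0.     0.    -0.033]
```

Call:
{"op": "step_arm", "data": {
  "steps": [
    [[1,310,-350,30,0,0,0.259],[1,310,-350,30,0,0,0.259],[1,310,-350,30,0,0,0.259],[1,310,-350,30,0,0,0.259],[1,310,-350,30,0,0,0.259],[1,310,-350,30,0,0,0.259],[1,310,-350,30,0,0,0.259],[1,310,-350,30,0,0,0.259]]
  ]
}}

```text
t: 0.77
tcp_pos: [365.7, 308.1, 252.3]
ee_rot: [-0.001, 1.571, 0.0]
wrist_force: [1.0, 0.4, 0.9]
finger_gap: 0.999
```

Call:
{"op": "step_arm", "data": {
  "steps": [
    [[1,94,-258,0,0,0,0],[1,94,-258,0,0,0,0],[1,94,-258,0,0,0,0],[1,94,-258,0,0,0,0],[1,94,-258,0,0,0,0],[1,97,-558,-50,0.057,-0.486,0.23],[1,97,-558,-50,0.057,-0.486,0.23],[1,97,-558,-50,0.057,-0.486,0.23]]
  ]
}}

```text
t: 1.43
tcp_pos: [443.4, 7.4, 236.5]
ee_rot: [-0.077, 1.279, 0.136]
wrist_force: [0.7, -0.2, -0.9]
finger_gap: 1.0
```

Run:
```python
from h import *
o=telemetry.get_obs(); print(o["tcp_pos"],o["ee_rot"],turn(R.from_rotvec(o["ee_rot"]),place()),bed([60,0,140])-o["tcp_pos"])
```

```text
[443.418   7.401 236.511] [-0.077  1.279  0.136] [ 0.019 -0.198  0.088] [  10.184 -259.87   -43.13 ]
```

Call:
{"op": "step_arm", "data": {
  "steps": [
    [[1,10,-260,-43,0.019,-0.198,0.088],[1,10,-260,-43,0.019,-0.198,0.088],[1,10,-260,-43,0.019,-0.198,0.088],[1,10,-260,-43,0.019,-0.198,0.088],[1,10,-260,-43,0.019,-0.198,0.088],[1,10,-260,-43,0.019,-0.198,0.088],[1,10,-260,-43,0.019,-0.198,0.088],[1,10,-260,-43,0.019,-0.198,0.088]]
  ]
}}

```text
t: 2.1
tcp_pos: [486.1, -189.4, 225.7]
ee_rot: [-0.118, 1.128, 0.166]
wrist_force: [0.9, -0.5, 0.1]
finger_gap: 1.0
```

Run:
```python
from h import *
im,C=grab("wrist","w1"); o=telemetry.get_obs(); print(o["tcp_pos"],o["ee_rot"],o["qvel"],tobed(o["tcp_pos"]))
for x,y,z in [(0,45,34),(0,-45,34),(0,23,0),(0,-23,0),(205,45,-20),(205,-45,-20),(165,0,27),(0,45,-20)]:
    print((x,y,z),proj(C,bed([x,y,z]))[0])
```

```text
[ 488.635 -192.628  226.653] [-0.121  1.126  0.163] [ 0.026 -0.026  0.033  0.03  -0.019  0.   ] [118.006  50.038 146.841]
(0, 45, 34) [241.351  65.997]
(0, -45, 34) [142.256  70.12 ]
(0, 23, 0) [221.976  74.566]
(0, -23, 0) [177.357  76.377]
(205, 45, -20) [250.719 251.649]
(205, -45, -20) [179.741 252.888]
(165, 0, 27) [205.672 236.933]
(0, 45, -20) [244.54   77.409]
```

View pics/w1.png

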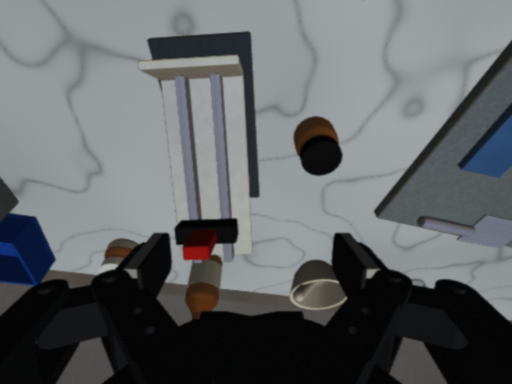

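Call:
{"op": "step_arm", "data": {
  "steps": [
    [[1,-35,-60,-33,0,0,0],[1,-35,-60,-33,0,0,0],[1,-35,-60,-33,0,0,0],[1,-35,-60,-33,0,0,0],[1,-35,-60,-33,0,0,0]]
  ]
}}

```text
t: 2.57
tcp_pos: [469.7, -227.0, 205.9]
ee_rot: [-0.11, 1.176, 0.128]
wrist_force: [0.1, 0.2, 0.2]
finger_gap: 0.998
```

Run:
```python
from h import *
im,C=grab("wrist","w2"); o=telemetry.get_obs(); print(o["tcp_pos"],o["ee_rot"],o["joint_pos"],tobed(o["tcp_pos"]),turn(R.from_rotvec(o["ee_rot"]),place()))
np.save("pics/w2pose.npy",np.r_[o["tcp_pos"],o["ee_rot"]])
P={}
for x,y,z in [(0,45,34),(0,-45,34),(-8,45,34),(-8,-45,34),(0,23,0),(0,13,0),(0,-13,0),(0,-23,0),(130,23,0),(130,13,0),(130,-13,0),(130,-23,0),(165,32,27),(165,-32,27)]:
    print((x,y,z),proj(C,bed([x,y,z]))[0])
v=cv2.resize(im[40:270,140:380],None,fx=2.6,fy=2.6,interpolation=cv2.INTER_CUBIC); cv2.imwrite("pics/w2c.png",v[:,:,::-1]); print(v.shape)
```

```text
[ 469.823 -226.843  206.162] [-0.111  1.176  0.128] [-0.738  0.129  1.906  0.381  0.878 -2.683] [ 85.198  21.144 141.078] [ 0.039 -0.092  0.077]
(0, 45, 34) [278.794 106.223]
(0, -45, 34) [181.84  112.803]
(-8, 45, 34) [278.43   97.062]
(-8, -45, 34) [180.959 103.885]
(0, 23, 0) [256.027 112.059]
(0, 13, 0) [246.446 112.7  ]
(0, -13, 0) [221.733 114.352]
(0, -23, 0) [212.304 114.983]
(130, 23, 0) [262.47  231.881]
(130, 13, 0) [253.57  232.228]
(130, -13, 0) [230.603 233.122]
(130, -23, 0) [221.835 233.463]
(165, 32, 27) [272.5   272.078]
(165, -32, 27) [211.855 273.867]
(598, 624, 3)
```

View pics/w2c.png

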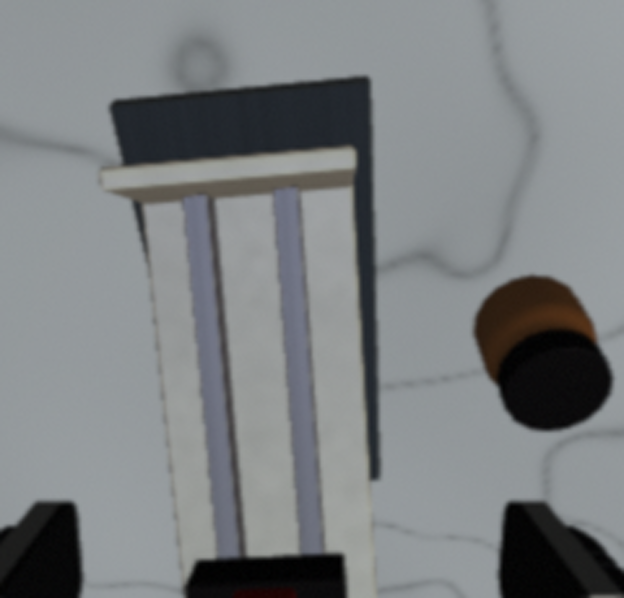

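The crop shows the rack against my predictions: the rails agree to about 1 mm and the yaw is about 1° larger. The wrist's last joint is at its limit this way round, so I'll use the half-turned grasp.

```bash
sed -i 's/^YAW=.*/YAW=0.252; O=np.array([466.7,-250.2,41.9]); SL=np.radians(28)/' h.py
cat >> h.py <<'E'
def placeF(): return place()*R.from_euler("x",np.pi)
def go(P,Rt):
    o=telemetry.get_obs(); print("t %.2f"%o["t"],"tcp",o["tcp_pos"],"q",o["joint_pos"],"F",o["wrist_force"],"gap %.3f"%o["finger_gap"]); print("shift",np.asarray(P)-o["tcp_pos"],"turn",turn(R.from_rotvec(o["ee_rot"]),Rt))
E
python3 - <<'E'
from h import *
go([460,0,250],down(-1.5))
E
```

```text
t 2.62 tcp [ 469.823 -226.843  206.162] q [-0.738  0.129  1.906  0.381  0.878 -2.683] F [ 0.217  0.982 -0.715] gap 1.002
shift [ -9.823 226.843  43.838] turn [ 0.29   0.33  -1.639]
```

Call:
{"op": "step_arm", "data": {
  "steps": [
    [[1,-10,227,44,0.29,0.33,-1.639],[1,-10,227,44,0.29,0.33,-1.639],[1,-10,227,44,0.29,0.33,-1.639],[1,-10,227,44,0.29,0.33,-1.639],[1,-10,227,44,0.29,0.33,-1.639],[1,-10,227,44,0.29,0.33,-1.639],[1,-10,227,44,0.29,0.33,-1.639],[1,-10,227,44,0.29,0.33,-1.639]]
  ]
}}

```text
t: 3.28
tcp_pos: [460.7, -15.2, 247.3]
ee_rot: [0.365, 1.287, -0.341]
wrist_force: [0.8, -0.3, -0.4]
finger_gap: 0.997
```

Run:
```python
from h import *
go([470,134,200],down(-3.0))
```

```text
t 3.28 tcp [460.702 -15.176 247.303] q [-0.113  0.006  1.877 -0.017  1.007 -1.208] F [ 0.793 -0.277 -0.411] gap 0.997
shift [  9.298 149.176 -47.303] turn [ 0.331  0.044 -2.514]
```

Call:
{"op": "step_arm", "data": {
  "steps": [
    [[1,9,149,-87,0.331,0.044,-2.514],[1,9,149,-87,0.331,0.044,-2.514],[1,9,149,-87,0.331,0.044,-2.514],[1,9,149,-87,0.331,0.044,-2.514],[1,9,149,-87,0.331,0.044,-2.514],[1,9,149,-87,0.331,0.044,-2.514],[1,9,149,-87,0.331,0.044,-2.514],[1,9,149,-87,0.331,0.044,-2.514]]
  ]
}}

```text
t: 3.95
tcp_pos: [469.2, 134.0, 158.8]
ee_rot: [0.985, 1.128, -0.967]
wrist_force: [0.7, 0.0, -0.8]
finger_gap: 0.998
```

Run:
```python
from h import *
go([473.6,133.8,160],down(-.033-np.pi))
```

```text
t 3.95 tcp [469.203 133.986 158.794] q [ 0.306  0.211  1.878 -0.188  0.939  0.137] F [ 0.706  0.011 -0.782] gap 0.998
shift [ 4.397 -0.186  1.206] turn [ 0.225  0.009 -1.868]
```

Call:
{"op": "step_arm", "data": {
  "steps": [
    [[1,4,0,1,0.225,0.009,-1.868],[1,4,0,1,0.225,0.009,-1.868],[1,4,0,1,0.225,0.009,-1.868],[1,4,0,1,0.225,0.009,-1.868],[1,4,0,1,0.225,0.009,-1.868],[1,4,0,1,0.225,0.009,-1.868],[1,4,0,1,0.225,0.009,-1.868],[1,4,0,1,0.225,0.009,-1.868]]
  ]
}}

```text
t: 4.62
tcp_pos: [474.1, 132.8, 160.9]
ee_rot: [1.697, 0.66, -1.685]
wrist_force: [-0.1, -0.8, 1.1]
finger_gap: 0.997
```

Call:
{"op": "step_arm", "data": {
  "steps": [
    [[1,0,0,0,0.1,0.004,-0.87],[1,0,0,0,0.1,0.004,-0.87],[1,0,0,0,0.1,0.004,-0.87],[1,0,0,0,0.1,0.004,-0.87],[1,0,0,0,0.1,0.004,-0.87],[1,0,0,0,0.1,0.004,-0.87],[1,0,0,0,0.1,0.004,-0.87]]
  ]
}}

```text
t: 5.2
tcp_pos: [474.2, 132.7, 161.0]
ee_rot: [-2.207, 0.039, 2.212]
wrist_force: [-0.0, 0.3, -1.0]
finger_gap: 1.002
```

Run:
```python
from h import *
im,C=grab("wrist","w3")
for c in("blue","yellow"):
    for k in blobs(im,c,300): print(c,k[:,0].mean(0),k[:,0].min(0),k[:,0].max(0),*rect(C,k,30))
go([473.6,133.8,60],down(-.033-np.pi))
```

```text
blue [250.542 195.15 ] [223 168] [276 224] [458.03  134.892] [71.403 44.148] -1.2461474691133403
yellow [ 90.443 148.189] [51 92] [132 204] [511.604 292.773] [100.241  60.608] -0.4280899625828418
yellow [ 90.444 359.797] [ 64 337] [113 378] [254.876 341.425] [63.413 61.886] -0.28230346450583266
t 5.25 tcp [474.203 132.286 160.99 ] q [ 0.19   0.263  1.772 -0.006  1.11   1.799] F [ 0.35  -0.825  0.332] gap 0.999
shift [  -0.603    1.514 -100.99 ] turn [ 0.006 -0.002  0.002]
```

View pics/w3.png

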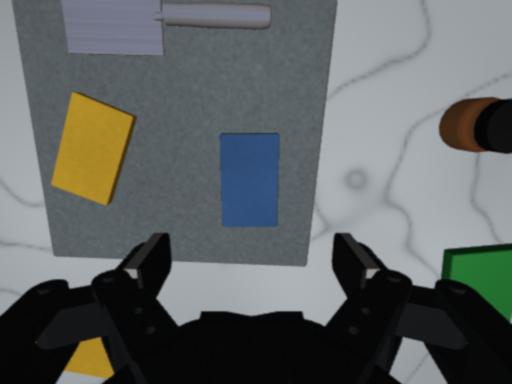

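Run:
```python
from h import *
H["blue"]=(95,130,60,40)
im=cv2.imread("pics/w3.png")[:,:,::-1].copy(); C=cam("wrist",telemetry.get_obs())
for k in blobs(im,"blue",300): print(k[:,0].mean(0),k[:,0].min(0),k[:,0].max(0),*rect(C,k,30))
print(cv2.cvtColor(im,cv2.COLOR_RGB2HSV)[180:260:10,250])
```

```text
[249.24  178.875] [219 133] [279 226] [474.936 133.274] [99.901 60.905] -0.03565546593841695
[[107 154 124]
 [108 153 125]
 [108 155 127]
 [108 154 124]
 [107 155 122]
 [101  28 102]
 [101  28 102]
 [101  28 101]]
```

The wrist view has the blue tile at (249,179), with the size matching at 100×61. The yellow tile is at (93,148), also matching. Now I'll descend onto the blue tile.

Call:
{"op": "step_arm", "data": {
  "grip_force": 40,
  "steps": [
    [[1,0.7,1,-40,0,0,0],[1,0.7,1,-80,0,0,0],[1,0.7,1,-115,0,0,0],[1,0.7,1,-130,0,0,0],[1,0.7,1,-140,0,0,0],[1,0.7,1,-145,0,0,0],[1,0.7,1,-148,0,0,0],[1,0.7,1,-148,0,0,0]]
  ]
}}

```text
t: 5.92
tcp_pos: [475.3, 133.2, 12.6]
ee_rot: [-2.211, 0.033, 2.216]
wrist_force: [-0.1, -0.1, -0.4]
finger_gap: 0.997
```

Call:
{"op": "step_arm", "data": {
  "steps": [
    [[0.3,0,0,0,0,0,0],[0.3,0,0,0,0,0,0],[0,0,0,0,0,0,0],[-1,0,0,0,0,0,0],[-1,0,0,0,0,0,0],[-1,0,0,0,0,0,0],[-1,0,0,0,0,0,0]]
  ]
}}

```text
t: 6.5
tcp_pos: [476.2, 133.1, 13.8]
ee_rot: [-2.212, 0.034, 2.213]
wrist_force: [-0.4, 0.8, 6.4]
finger_gap: 0.687
```

```bash
sed -i 's/blue=(100,125,60,125)/blue=(95,130,60,40)/' h.py
python3 - <<'E'
from h import *
go([474.9,133.3,13],down(-.036-np.pi))
E
```

```text
t 6.50 tcp [476.169 133.08   13.791] q [ 0.192  0.474  1.933 -0.01   0.736  1.794] F [-0.355  0.751  6.426] gap 0.687
shift [-1.269  0.22  -0.791] turn [ 0.007 -0.    -0.012]
```

Call:
{"op": "step_arm", "data": {
  "steps": [
    [[-1,0,0,3,0,0,0],[-1,0,0,12,0,0,0],[-1,0,0,40,0,0,0],[-1,0,0,80,0,0,0],[-1,0,-20,115,0,0,0],[-1,0,-55,140,0,0,0],[-1,0,-95,150,0,0,0],[-1,0,-95,150,0,0,0]]
  ]
}}

```text
t: 7.17
tcp_pos: [477.4, 32.2, 166.5]
ee_rot: [-2.218, 0.043, 2.208]
wrist_force: [0.2, -0.6, -2.1]
finger_gap: 0.687
```

Run:
```python
from h import *
im,C=grab("wrist","w4")
for k in blobs(im,"blue",300): print(k[:,0].mean(0),k[:,0].min(0),k[:,0].max(0))
print(bed([56,0,60]))
go(bed([56,0,80]),placeF())
```

```text
[250.815 234.347] [189 156] [313 317]
[469.126 103.151] [435  34] [511 187]
[471.468  15.52 ] [444   0] [511  37]
[ 487.305 -244.895  121.167]
t 7.22 tcp [476.363  34.622 165.033] q [-0.009  0.237  1.799 -0.01   1.104  1.595] F [-0.217  0.958 -2.354] gap 0.690
shift [   1.849 -281.858  -26.207] turn [ 0.063 -0.484  0.278]
```

View pics/w4.png

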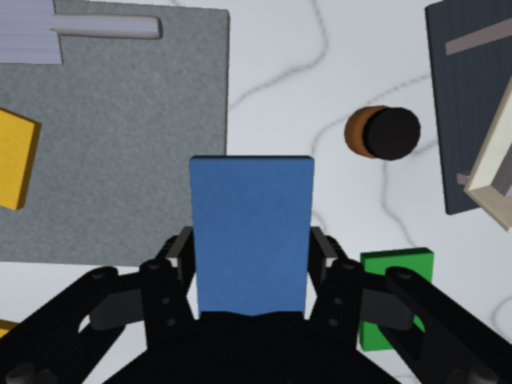

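The tile is held centrally, with its far edge at (191–313,156). I'll check its pitch in the grip and move on.

Run:
```python
from h import *
c=imaging.calibration("wrist"); C=(c["intrinsics"],c["mount"])
for p in (0,.05,-.05):
    r=R.from_euler("y",p)
    print(p,[proj(C,r.apply([-12,y,z])+[-4.2,0,0])[0] for z,y in((-48.7,30),(-48.7,-30),(10,30),(10,-30))])
```

```text
0 [array([313.508, 156.739]), array([186.914, 156.743]), array([306.738, 266.811]), array([193.91 , 266.824])]
0.05 [array([314.575, 158.909]), array([185.814, 158.913]), array([306.487, 267.269]), array([194.169, 267.282])]
-0.05 [array([312.448, 154.885]), array([188.008, 154.889]), array([306.983, 266.276]), array([193.658, 266.289])]
```

Call:
{"op": "step_arm", "data": {
  "steps": [
    [[-1,2,-282,-6,0.063,-0.484,0.278],[-1,2,-282,-6,0.063,-0.484,0.278],[-1,2,-282,-6,0.063,-0.484,0.278],[-1,2,-282,-6,0.063,-0.484,0.278],[-1,2,-282,-6,0.063,-0.484,0.278],[-1,2,-282,-6,0.063,-0.484,0.278],[-1,2,-282,-6,0.063,-0.484,0.278],[-1,2,-282,-6,0.063,-0.484,0.278]]
  ]
}}

```text
t: 7.88
tcp_pos: [475.1, -173.9, 155.3]
ee_rot: [2.56, 0.34, -1.547]
wrist_force: [1.9, 0.8, -2.6]
finger_gap: 0.686
```

Run:
```python
from h import *
o=telemetry.get_obs(); print(tobed(o["tcp_pos"]))
go(bed([57,0,45]),placeF())
```

```text
[77.259 71.743 87.406]
t 7.88 tcp [ 475.134 -173.946  155.346] q [-0.731  0.183  2.057  0.629  0.729  0.138] F [ 1.868  0.777 -2.58 ] gap 0.686
shift [ 19.846 -68.973 -46.953] turn [-0.003 -0.005 -0.01 ]
```

Call:
{"op": "step_arm", "data": {
  "steps": [
    [[-1,13,-72,-34,-0.003,-0.005,-0.01],[-1,13,-72,-34,-0.003,-0.005,-0.01],[-1,13,-72,-34,-0.003,-0.005,-0.01],[-1,20,-69,-47,-0.003,-0.005,-0.01],[-1,20,-69,-47,-0.003,-0.005,-0.01],[-1,20,-69,-47,-0.003,-0.005,-0.01]]
  ]
}}

```text
t: 8.38
tcp_pos: [496.8, -244.8, 108.3]
ee_rot: [2.566, 0.319, -1.546]
wrist_force: [0.4, 1.0, -2.0]
finger_gap: 0.692
```

Run:
```python
from h import *
im,C=grab("scene","s5"); 
v=cv2.resize(im[60:185,110:250],None,fx=4.5,fy=4.5,interpolation=cv2.INTER_CUBIC); cv2.imwrite("pics/s5c.png",v[:,:,::-1])
o=telemetry.get_obs(); print(tobed(o["tcp_pos"])); print("12mm -z",bed([0,0,-12])-O,"-x",bed([-4,0,0])-O)
go(bed([54,0,10]),placeF())
```

```text
[58.616 -2.638 44.837]
12mm -z [  5.456   1.405 -10.595] -x [-3.42  -0.881 -1.878]
t 8.43 tcp [ 497.093 -245.099  109.007] q [-0.815  0.329  2.006  0.705  0.681 -0.023] F [-0.364  0.18  -1.617] gap 0.689
shift [ 11.234   5.617 -32.926] turn [ 0.003 -0.001  0.003]
```

View pics/s5c.png

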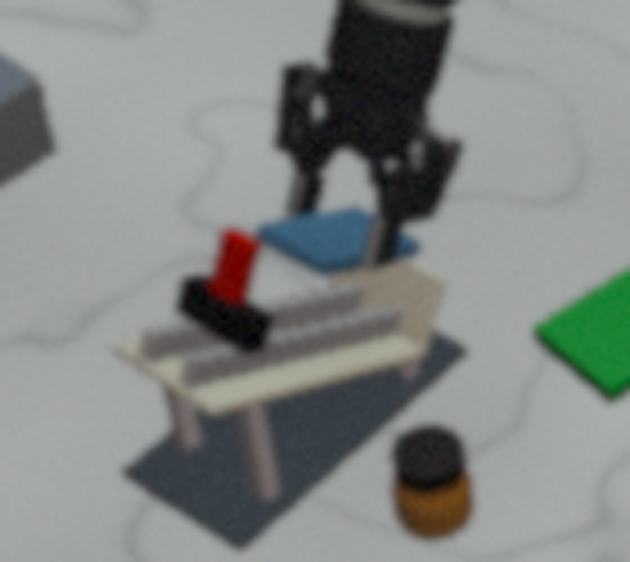

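The scene crop shows the blue tile held above the rack, parallel to the rails and clear of the backstop. I'll lower it carefully.

Call:
{"op": "step_arm", "data": {
  "steps": [
    [[-1,5,4,-6,0,0,0],[-1,10,6,-18,0,0,0],[-1,13,6,-28,0,0,0],[-1,13,6,-32,0,0,0],[-1,13,6,-32,0,0,0],[-1,13,6,-32,0,0,0]]
  ]
}}

```text
t: 8.93
tcp_pos: [510.5, -240.1, 77.6]
ee_rot: [2.566, 0.316, -1.542]
wrist_force: [0.1, -0.3, -1.7]
finger_gap: 0.688
```

Run:
```python
from h import *
o=telemetry.get_obs(); print(tobed(o["tcp_pos"])); go(bed([56,0,-1]),placeF())
```

```text
[56.487 -1.124 10.417]
t 8.93 tcp [ 510.544 -240.072   77.617] q [-0.785  0.391  2.027  0.783  0.603 -0.093] F [ 0.064 -0.337 -1.741] gap 0.688
shift [  4.494   2.318 -10.309] turn [0.005 0.001 0.004]
```

Call:
{"op": "step_arm", "data": {
  "steps": [
    [[-1,2,1,-4,0.003,0,0.003],[-1,3.5,2,-8,0.003,0,0.003],[-1,4.5,2.3,-10,0.003,0,0.003],[-1,4.5,2.3,-10,0.003,0,0.003]]
  ]
}}

```text
t: 9.27
tcp_pos: [514.8, -239.1, 69.4]
ee_rot: [2.567, 0.318, -1.538]
wrist_force: [-12.7, 0.4, 18.0]
finger_gap: 0.687
```

Call:
{"op": "step_arm", "data": {
  "steps": [
    [[-1,0.3,0.1,-0.7,0,0,0],[-1,0.6,0.1,-1.3,0,0,0],[-1,0.6,0.1,-1.3,0,0,0]]
  ]
}}

```text
t: 9.52
tcp_pos: [514.9, -239.0, 69.3]
ee_rot: [2.567, 0.317, -1.537]
wrist_force: [-21.5, -1.8, 31.6]
finger_gap: 0.689
```

Call:
{"op": "step_arm", "data": {
  "steps": [
    [[-1,0.3,0.1,-0.7,0,0,0],[-1,0.6,0.1,-1.3,0,0,0],[-1,0.6,0.1,-1.3,0,0,0]]
  ]
}}

```text
t: 9.77
tcp_pos: [515.0, -239.0, 69.3]
ee_rot: [2.568, 0.316, -1.535]
wrist_force: [-31.8, -3.6, 46.4]
finger_gap: 0.688
```

Contact came earlier than expected, with the tile on the rails at about z +1, so I'll ease the pressure off.

Call:
{"op": "step_arm", "data": {
  "steps": [
    [[-1,-1,-0.3,1.9,0,0,0],[-1,-1.9,-0.5,3.6,0,0,0],[-1,-1.9,-0.5,3.6,0,0,0]]
  ]
}}

```text
t: 10.02
tcp_pos: [514.4, -239.3, 69.2]
ee_rot: [2.567, 0.319, -1.54]
wrist_force: [-9.6, -1.5, 13.3]
finger_gap: 0.69
```

Run:
```python
from h import *
o=telemetry.get_obs(); print("bed",tobed(o["tcp_pos"]),"Fbed",bedR().inv().apply(o["wrist_force"])); go(bed([51.3,0,-1]),placeF())
im,C=grab("wrist","w6")
```

```text
bed [56.035 -1.299  1.133] Fbed [-2.271  0.911 16.266]
t 10.02 tcp [ 514.422 -239.254   69.207] q [-0.779  0.409  2.03   0.809  0.588 -0.118] F [-9.564 -1.521 13.296] gap 0.690
shift [-3.403  0.465 -4.106] turn [0.003 0.002 0.003]
```

View pics/w6.png

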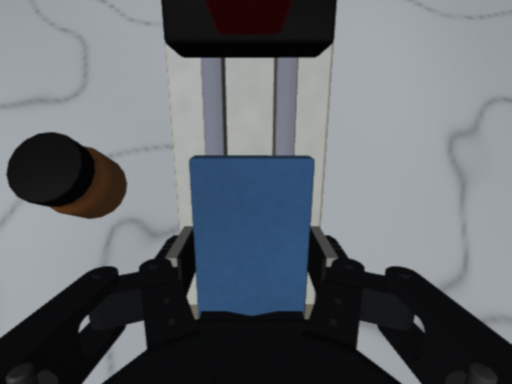

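The wrist view shows the tile lying parallel and centred over the rails (rails at columns 203–224 and 274–297, tile 191–313). The crossbar is at v≈45. I'll check the contact height by geometry before releasing.

Run:
```python
from h import *
im=cv2.imread("pics/w6.png"); g=im[:,:,2].astype(int)
for v in (80,110,140): 
    r=im[v,160:345].astype(int); s=r[:,0]-r[:,2]; idx=np.where(s>18)[0]+160; print(v,[ (a[0],a[-1]) for a in np.split(idx,np.where(np.diff(idx)>2)[0]+1) if len(a)>4])
c=imaging.calibration("wrist"); C=(c["intrinsics"],c["mount"]); K,E=C
for tx in (-4.2,0,4,8):
    for v in (80,110,140):
        n=(np.linalg.inv(K)@[251,v,1]); d=E[:3,:3]@n; s=(tx-E[0,3])/d[0]; z=E[2,3]+s*d[2]
        print(tx,v,"z",z,proj(C,[[tx,-23,z],[tx,-13,z],[tx,13,z],[tx,23,z]])[:,0])
```

```text
80 [(np.int64(205), np.int64(212))]
110 []
140 []
-4.2 80 z -84.57397762756115 [202.654 223.402 277.341 298.084]
-4.2 110 z -70.71278304666163 [203.987 224.163 276.616 296.787]
-4.2 140 z -56.04311926914559 [205.32  224.924 275.891 295.491]
0 80 z -85.0751531685562 [204.068 224.211 276.576 296.714]
0 110 z -70.7973512168965 [205.362 224.95  275.872 295.455]
0 140 z -55.686780992203964 [206.656 225.689 275.168 294.196]
4 80 z -85.55246320759909 [205.341 224.939 275.888 295.482]
4 110 z -70.8778923314059 [206.6   225.658 275.203 294.257]
4 140 z -55.347411204640515 [207.859 226.377 274.518 293.032]
8 80 z -86.02977324664198 [206.547 225.629 275.237 294.314]
8 110 z -70.9584334459153 [207.772 226.328 274.569 293.122]
8 140 z -55.00804141707706 [208.998 227.028 273.902 291.929]
```

The rail spacing matches a tile flush on the rails, so my bed frame was about 5 mm low. Now I'll slide down the slope to the backstop.

```bash
sed -i 's/O=np.array(\[466.7,-250.2,41.9\])/O=np.array([464.3,-250.8,46.6])/' h.py
cat >> h.py <<'E'
def st():
    o=telemetry.get_obs(); print("t %.2f"%o["t"],"bed",tobed(o["tcp_pos"]),"Fbed",bedR().inv().apply(o["wrist_force"]),"gap %.3f"%o["finger_gap"],"turn",turn(R.from_rotvec(o["ee_rot"]),placeF()))
E
python3 -c "
from h import *
print(bed([-1,0,0])-O)"
```

```text
[-0.855 -0.22  -0.469]
```

Call:
{"op": "step_arm", "data": {
  "steps": [
    [[-1,-0.4,-0.1,0.7,0,0,0],[-1,-1.3,-0.3,0.2,0,0,0],[-1,-2.1,-0.5,-0.2,0,0,0],[-1,-2.1,-0.5,-0.2,0,0,0]]
  ]
}}

```text
t: 10.4
tcp_pos: [513.3, -239.5, 68.7]
ee_rot: [2.568, 0.321, -1.54]
wrist_force: [-1.3, 0.2, 6.7]
finger_gap: 0.694
```

```bash
python3 -c "
from h import *
st()"
```

```text
t 10.40 bed [54.706 -1.277 -4.113] Fbed [2.073 0.53  6.475] gap 0.694 turn [0.002 0.002 0.002]
```

Call:
{"op": "step_arm", "data": {
  "steps": [
    [[-1,-0.9,-0.2,-0.4,0,0,0],[-1,-1.7,-0.4,-0.9,0,0,0],[-1,-1.7,-0.4,-0.9,0,0,0]]
  ]
}}

```text
t: 10.65
tcp_pos: [511.7, -240.1, 67.8]
ee_rot: [2.568, 0.32, -1.539]
wrist_force: [-0.3, 1.1, 6.1]
finger_gap: 0.689
```

```bash
python3 -c "
from h import *
st()"
```

```text
t 10.65 bed [52.799 -1.452 -4.112] Fbed [2.874 1.147 5.33 ] gap 0.689 turn [0.003 0.002 0.002]
```

Call:
{"op": "step_arm", "data": {
  "steps": [
    [[-1,-0.9,-0.2,-0.4,0,0,0],[-1,-1.3,-0.3,-0.7,0,0,0],[-1,-1.3,-0.3,-0.7,0,0,0]]
  ]
}}

```text
t: 10.9
tcp_pos: [510.2, -240.5, 66.9]
ee_rot: [2.567, 0.32, -1.54]
wrist_force: [-0.8, 0.8, 5.8]
finger_gap: 0.689
```

```bash
python3 -c "
from h import *
st()"
```

```text
t 10.90 bed [51.07  -1.473 -4.132] Fbed [2.151 0.963 5.369] gap 0.689 turn [0.003 0.002 0.002]
```

Call:
{"op": "step_arm", "data": {
  "steps": [
    [[-1,-0.9,-0.2,-0.4,0,0,0],[-1,-1.3,-0.3,-0.7,0,0,0],[-1,-1.3,-0.3,-0.7,0,0,0]]
  ]
}}

```text
t: 11.15
tcp_pos: [509.6, -240.6, 66.6]
ee_rot: [2.568, 0.321, -1.538]
wrist_force: [5.3, 2.3, 4.1]
finger_gap: 0.69
```

```bash
python3 -c "
from h import *
st()"
```

```text
t 11.15 bed [50.348 -1.409 -4.088] Fbed [6.973 0.876 0.897] gap 0.690 turn [0.002 0.003 0.002]
```

Call:
{"op": "step_arm", "data": {
  "steps": [
    [[-1,-0.5,-0.2,-0.7,0,0,0],[-1,-0.5,-0.2,-0.7,0,0,0],[-1,-0.5,-0.2,-0.7,0,0,0]]
  ]
}}

```text
t: 11.4
tcp_pos: [509.5, -240.6, 66.6]
ee_rot: [2.569, 0.321, -1.537]
wrist_force: [4.1, 3.0, 8.3]
finger_gap: 0.69
```

```bash
python3 -c "
from h import *
st()"
```

```text
t 11.40 bed [50.326 -1.416 -4.096] Fbed [8.053 1.925 5.068] gap 0.690 turn [0.002 0.004 0.002]
```

The tile is seated on the rails and the backstop. Releasing.

Call:
{"op": "step_arm", "data": {
  "steps": [
    [[0.45,0,0,0,0,0,0],[0.6,0,0,0,0,0,0],[1,0,0,0,0,0,0],[1,0,0,0,0,0,0],[1,0,0,0,0,0,0],[1,0,0,0,0,0,0]]
  ]
}}

```text
t: 11.9
tcp_pos: [507.1, -240.2, 64.8]
ee_rot: [2.567, 0.321, -1.543]
wrist_force: [-0.2, 0.4, 0.1]
finger_gap: 1.005
```

```bash
python3 -c "
from h import *
st(); print(bed([0,0,10])-O)"
```

```text
t 11.90 bed [47.454 -0.412 -4.587] Fbed [-0.032  0.42   0.176] gap 1.005 turn [ 0.001 -0.     0.002]
[-4.546 -1.171  8.829]
```

Call:
{"op": "step_arm", "data": {
  "steps": [
    [[1,-4.5,-1.2,8.8,0,0,0],[1,-16,-4.1,31,0,0,0],[1,-32,-8.2,62,0,0,0],[1,-41,-10.5,79,0,0,0],[1,-41,-10.5,79,0,0,0],[1,-41,-10.5,79,0,0,0]]
  ]
}}

```text
t: 12.4
tcp_pos: [466.3, -251.9, 145.8]
ee_rot: [2.567, 0.317, -1.539]
wrist_force: [-0.0, 0.6, -0.9]
finger_gap: 1.001
```

Run:
```python
from h import *
im,C=grab("wrist","w7"); st()
k=blobs(im,"blue",300)[0]; print(k[:,0].min(0),k[:,0].max(0))
e=cv2.approxPolyDP(cv2.convexHull(k),8,True)[:,0]; print(e)
n=bedR().as_matrix()[:,2]
o,d=ray(C,e.astype(float)); p0=bed([0,0,12]); P=o+d*(((p0-o)@n)/(d@n))[:,None]; print(tobed(P))
go([511.6,292.8,160],down(-.428-np.pi))
```

```text
t 12.45 bed [47.593 -0.824 85.838] Fbed [-0.273 -0.372 -0.486] gap 1.003 turn [0.003 0.001 0.003]
[213 137] [287 251]
[[286 138]
 [283 250]
 [219 251]
 [213 140]]
[[ 99.071 -30.221  12.   ]
 [  0.419 -30.896  12.   ]
 [ -0.367  26.348  12.   ]
 [ 97.531  28.035  12.   ]]
t 12.45 tcp [ 466.175 -251.169  144.734] q [-0.88   0.249  2.     0.648  0.778 -0.003] F [ 0.08  -0.363 -0.557] gap 1.003
shift [ 45.425 543.969  15.266] turn [ 0.048  0.496 -0.664]
```

View pics/w7.png

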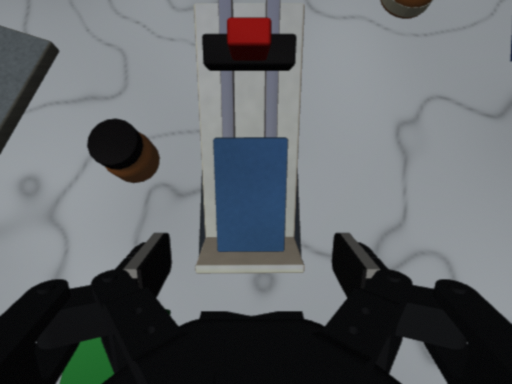

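The blue tile lies flush on the rails at the backstop, with its low edge at v≈251 and its centre about 1.5 mm to −y in my frame. The jar is untouched. Next is the yellow tile.

Call:
{"op": "step_arm", "data": {
  "steps": [
    [[1,45,544,25,0.048,0.496,-0.664],[1,45,544,25,0.048,0.496,-0.664],[1,45,544,25,0.048,0.496,-0.664],[1,45,544,25,0.048,0.496,-0.664],[1,45,544,25,0.048,0.496,-0.664],[1,45,544,25,0.048,0.496,-0.664],[1,45,544,25,0.048,0.496,-0.664],[1,45,544,25,0.048,0.496,-0.664]]
  ]
}}

```text
t: 13.12
tcp_pos: [481.9, -60.1, 148.5]
ee_rot: [-2.245, 0.174, 1.934]
wrist_force: [0.6, 0.3, 0.3]
finger_gap: 1.001
```

```bash
python3 -c "
from h import *
go([511.6,292.8,160],down(-.428-np.pi))"
```

```text
t 13.12 tcp [481.934 -60.079 148.521] q [-0.259  0.203  1.914  0.08   0.885  1.472] F [0.627 0.251 0.309] gap 1.001
shift [ 29.666 352.879  11.479] turn [-0.008  0.153 -0.222]
```

Call:
{"op": "step_arm", "data": {
  "steps": [
    [[1,29.7,353,11,-0.008,0.153,-0.222],[1,29.7,353,11,-0.008,0.153,-0.222],[1,29.7,353,11,-0.008,0.153,-0.222],[1,29.7,353,11,-0.008,0.153,-0.222],[1,29.7,353,11,-0.008,0.153,-0.222],[1,29.7,353,11,-0.008,0.153,-0.222],[1,29.7,353,11,-0.008,0.153,-0.222],[1,29.7,353,11,-0.008,0.153,-0.222]]
  ]
}}

```text
t: 13.78
tcp_pos: [507.9, 252.7, 157.6]
ee_rot: [-1.99, 0.43, 1.986]
wrist_force: [1.0, -0.3, 0.5]
finger_gap: 0.995
```

Call:
{"op": "step_arm", "data": {
  "steps": [
    [[1,5,52,0,0,0,0],[1,5,52,0,0,0,0],[1,5,52,0,0,0,0]]
  ]
}}

```text
t: 14.03
tcp_pos: [513.6, 306.0, 157.5]
ee_rot: [-1.993, 0.425, 1.987]
wrist_force: [-0.0, -1.1, -0.6]
finger_gap: 1.0
```

```bash
python3 -c "
from h import *
im,C=grab('wrist','w8')
for k in blobs(im,'yellow',300): print(k[:,0].mean(0),*rect(C,k,30))
go([511.6,292.8,160],down(-.428-np.pi))"
```

```text
[263.364 177.653] [511.637 292.878] [100.239  60.137] -0.4299664258869118
t 14.08 tcp [513.127 303.574 157.511] q [ 0.465  0.399  1.562 -0.004  1.181  2.459] F [-0.201  0.517 -0.213] gap 1.004
shift [ -1.527 -10.774   2.489] turn [ 0.003  0.002 -0.007]
```

Call:
{"op": "step_arm", "data": {
  "steps": [
    [[1,-1.5,-10.7,-20,0,0,-0.007],[1,-1.5,-10.7,-60,0,0,-0.007],[1,-1.5,-10.7,-100,0,0,-0.007],[1,-1.5,-10.7,-125,0,0,-0.007],[1,-1.5,-10.7,-136,0,0,-0.007],[1,-1.5,-10.7,-140,0,0,-0.007],[1,-1.5,-10.7,-142,0,0,-0.007],[1,-1.5,-10.7,-142,0,0,-0.007]]
  ]
}}

```text
t: 14.75
tcp_pos: [513.7, 291.3, 18.3]
ee_rot: [-1.988, 0.435, 1.976]
wrist_force: [-0.3, -0.4, 0.1]
finger_gap: 0.999
```

Call:
{"op": "step_arm", "data": {
  "steps": [
    [[0.3,0,0,0,0,0,0],[0.3,0,0,0,0,0,0],[0,0,0,0,0,0,0],[-1,0,0,0,0,0,0],[-1,0,0,0,0,0,0],[-1,0,0,0,0,0,0],[-1,0,0,0,0,0,0]]
  ]
}}

```text
t: 15.33
tcp_pos: [514.0, 292.1, 19.5]
ee_rot: [-1.99, 0.433, 1.974]
wrist_force: [0.4, -0.4, 5.7]
finger_gap: 0.685
```

```bash
python3 -c "
from h import *
go([511.6,292.8,14],down(-.43-np.pi))"
```

```text
t 15.33 tcp [513.964 292.067  19.527] q [ 0.447  0.552  1.719 -0.004  0.863  2.453] F [ 0.366 -0.436  5.682] gap 0.685
shift [-2.364  0.733 -5.527] turn [-0.     0.008  0.002]
```

Call:
{"op": "step_arm", "data": {
  "steps": [
    [[0.6,0,0,0,0,0,0],[0.7,0,0,0,0,0,0],[0.7,-1.2,0.3,-2,0,0,0],[0.7,-2.4,0.7,-4,0,0,0],[0.7,-2.4,0.7,-4,0,0,0],[-1,-2.4,0.7,-4,0,0,0],[-1,-2.4,0.7,-4,0,0,0],[-1,-2.4,0.7,-4,0,0,0]]
  ]
}}

```text
t: 16.0
tcp_pos: [510.3, 292.3, 13.5]
ee_rot: [-1.987, 0.435, 1.978]
wrist_force: [-1.4, 0.6, 0.9]
finger_gap: 0.689
```

```bash
python3 -c "
from h import *
go([511.6,292.8,14],down(-.43-np.pi))"
```

```text
t 16.00 tcp [510.299 292.296  13.473] q [ 0.45   0.559  1.728 -0.004  0.852  2.456] F [-1.361  0.566  0.874] gap 0.689
shift [1.301 0.504 0.527] turn [0.001 0.004 0.002]
```

Call:
{"op": "step_arm", "data": {
  "steps": [
    [[-1,0,0,3,0,0,0],[-1,0,0,12,0,0,0],[-1,0,0,40,0,0,0],[-1,0,0,80,0,0,0],[-1,0,-20,115,0,0,0],[-1,-5,-55,140,0,0,0],[-1,-10,-95,150,0,0,0],[-1,-15,-135,150,0,0,0]]
  ]
}}

```text
t: 16.67
tcp_pos: [497.5, 157.1, 167.6]
ee_rot: [-1.995, 0.43, 1.97]
wrist_force: [1.3, -0.6, -1.8]
finger_gap: 0.69
```

Run:
```python
from h import *
im,C=grab("wrist","w9")
for k in blobs(im,"yellow",300)[:1]: print(k[:,0].min(0),k[:,0].max(0)); print(cv2.approxPolyDP(cv2.convexHull(k),8,True)[:,0].tolist())
go(bed([60,-1.5,90]),placeF())
```

```text
[189 153] [314 317]
[[312, 153], [304, 316], [199, 317], [189, 154]]
t 16.72 tcp [493.846 148.599 165.785] q [ 0.217  0.285  1.724 -0.01   1.129  2.225] F [-3.267 -6.827 -2.921] gap 0.694
shift [ -18.786 -398.177  -11.552] turn [-0.039 -0.488  0.672]
```

Call:
{"op": "step_arm", "data": {
  "steps": [
    [[-1,-10,-100,0,-0.01,-0.12,0.17],[-1,-10,-398,5,-0.039,-0.488,0.672],[-1,-10,-398,5,-0.039,-0.488,0.672],[-1,-10,-398,5,-0.039,-0.488,0.672],[-1,-10,-398,5,-0.039,-0.488,0.672],[-1,-10,-398,5,-0.039,-0.488,0.672],[-1,-10,-398,5,-0.039,-0.488,0.672],[-1,-10,-398,5,-0.039,-0.488,0.672]]
  ]
}}

```text
t: 17.38
tcp_pos: [488.2, -66.5, 164.7]
ee_rot: [2.569, 0.22, -1.719]
wrist_force: [-0.1, 0.6, -1.7]
finger_gap: 0.686
```

Run:
```python
from h import *
st();go(bed([60,-1.5,80]),placeF())
```

```text
t 17.38 bed [116.435 172.484  71.839] Fbed [-0.765  0.636 -1.486] gap 0.686 turn [-0.024 -0.101  0.108]
t 17.38 tcp [488.19  -66.539 164.693] q [-0.399  0.125  2.051  0.379  0.679  0.777] F [-0.137  0.622 -1.671] gap 0.686
shift [  -8.584 -181.869  -19.289] turn [-0.024 -0.101  0.108]
```

Call:
{"op": "step_arm", "data": {
  "steps": [
    [[-1,-9,-182,0,-0.024,-0.101,0.108],[-1,-9,-182,0,-0.024,-0.101,0.108],[-1,-9,-182,0,-0.024,-0.101,0.108],[-1,-9,-182,0,-0.024,-0.101,0.108],[-1,-9,-182,0,-0.024,-0.101,0.108],[-1,-9,-182,-19,-0.024,-0.101,0.108],[-1,-9,-182,-19,-0.024,-0.101,0.108],[-1,-9,-182,-19,-0.024,-0.101,0.108]]
  ]
}}

```text
t: 18.05
tcp_pos: [479.1, -248.4, 144.4]
ee_rot: [2.569, 0.323, -1.549]
wrist_force: [-1.2, 0.7, -1.5]
finger_gap: 0.693
```

Run:
```python
from h import *
st();go(bed([57,-1.5,25]),placeF())
```

```text
t 18.05 bed [59.126 -1.359 79.3  ] Fbed [-1.578  0.964 -0.878] gap 0.693 turn [-0.003 -0.004  0.004]
t 18.05 tcp [ 479.142 -248.382  144.375] q [-0.852  0.26   1.981  0.638  0.777  0.037] F [-1.191  0.689 -1.516] gap 0.693
shift [ 22.905   5.752 -48.942] turn [-0.003 -0.004  0.004]
```

Call:
{"op": "step_arm", "data": {
  "steps": [
    [[-1,10,2.5,-24,-0.003,-0.004,0.004],[-1,17,4.3,-40,-0.003,-0.004,0.004],[-1,21,5.3,-50,-0.003,-0.004,0.004],[-1,21,5.3,-50,-0.003,-0.004,0.004],[-1,21,5.3,-50,-0.003,-0.004,0.004]]
  ]
}}

```text
t: 18.47
tcp_pos: [500.8, -240.8, 95.2]
ee_rot: [2.565, 0.328, -1.539]
wrist_force: [-0.4, -0.5, -1.6]
finger_gap: 0.689
```

Run:
```python
from h import *
st();go(bed([54,-1.5,11]),placeF())
im,C=grab("wrist","w10")
```

```text
t 18.47 bed [56.232  0.529 25.099] Fbed [-1.173 -0.351 -1.142] gap 0.689 turn [ 0.001  0.001 -0.003]
t 18.47 tcp [ 500.839 -240.846   95.161] q [-0.806  0.355  2.02   0.742  0.651 -0.066] F [-0.396 -0.464 -1.559] gap 0.689
shift [  5.008  -0.805 -13.497] turn [ 0.001  0.001 -0.003]
```

View pics/w10.png

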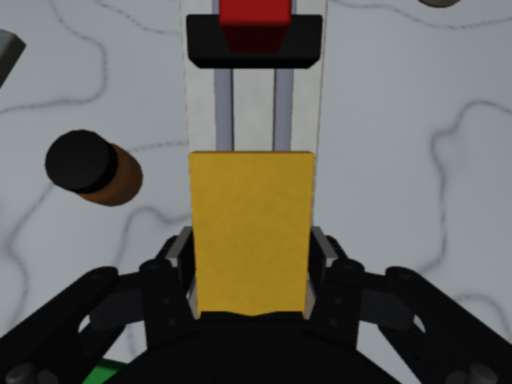

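Held over the rack, the yellow tile sits at columns 189–315 with the rails centred at 253. It is about 1.5 mm to +y of where blue was laid, so I'll correct for that during the descent.

Call:
{"op": "step_arm", "data": {
  "steps": [
    [[-1,2,-0.8,-4,0,0,0],[-1,4,-1,-9,0,0,0],[-1,5,-1,-12,0,0,0],[-1,5.2,-1,-13.5,0,0,0],[-1,5.2,-1,-13.5,0,0,0],[-1,5.2,-1,-13.5,0,0,0]]
  ]
}}

```text
t: 19.02
tcp_pos: [506.0, -243.4, 81.6]
ee_rot: [2.566, 0.325, -1.539]
wrist_force: [0.5, 0.1, -0.6]
finger_gap: 0.689
```

```bash
python3 -c "
from h import *
st()"
```

```text
t 19.02 bed [53.707 -3.207 11.031] Fbed [ 0.186 -0.052 -0.809] gap 0.689 turn [ 0.002  0.002 -0.001]
```

Call:
{"op": "step_arm", "data": {
  "steps": [
    [[-1,-0.1,1.2,-0.5,0,0,0],[-1,0.1,1.5,-1,0,0,0],[-1,0.1,1.5,-1,0,0,0]]
  ]
}}

```text
t: 19.27
tcp_pos: [506.1, -241.8, 80.7]
ee_rot: [2.566, 0.325, -1.539]
wrist_force: [-1.1, 0.1, -1.4]
finger_gap: 0.686
```

```bash
python3 -c "
from h import *
st()"
```

```text
t 19.27 bed [53.744 -1.666 10.016] Fbed [-1.593  0.389 -0.701] gap 0.686 turn [ 0.002  0.002 -0.002]
```

Call:
{"op": "step_arm", "data": {
  "steps": [
    [[-1,0.2,0,-0.5,0,0,0],[-1,0.5,0.1,-1,0,0,0],[-1,0.5,0.1,-1,0,0,0]]
  ]
}}

```text
t: 19.52
tcp_pos: [506.7, -241.8, 79.6]
ee_rot: [2.566, 0.325, -1.539]
wrist_force: [-0.1, -0.6, -1.2]
finger_gap: 0.691
```

```bash
python3 -c "
from h import *
st()"
```

```text
t 19.52 bed [53.785 -1.88   8.83 ] Fbed [-0.797 -0.543 -0.919] gap 0.691 turn [ 0.002  0.002 -0.001]
```

Call:
{"op": "step_arm", "data": {
  "steps": [
    [[-1,0.1,0.4,-0.5,0,0,0],[-1,0.4,0.5,-1,0,0,0],[-1,0.4,0.5,-1,0,0,0]]
  ]
}}

```text
t: 19.77
tcp_pos: [507.1, -241.3, 78.6]
ee_rot: [2.566, 0.325, -1.539]
wrist_force: [-0.2, 0.6, -0.7]
finger_gap: 0.691
```

```bash
python3 -c "
from h import *
st()"
```

```text
t 19.77 bed [53.759 -1.443  7.692] Fbed [-0.392  0.663 -0.563] gap 0.691 turn [ 0.002  0.002 -0.001]
```

Call:
{"op": "step_arm", "data": {
  "steps": [
    [[-1,0.2,0,-0.5,0,0,0],[-1,0.4,0.1,-0.9,0,0,0],[-1,0.4,0.1,-0.9,0,0,0]]
  ]
}}

```text
t: 20.02
tcp_pos: [507.2, -241.2, 78.4]
ee_rot: [2.566, 0.325, -1.538]
wrist_force: [-6.6, -1.3, 5.4]
finger_gap: 0.691
```

```bash
python3 -c "
from h import *
st()"
```

```text
t 20.02 bed [53.739 -1.429  7.461] Fbed [-3.348  0.347  7.928] gap 0.691 turn [ 0.003  0.002 -0.002]
```

Contact on blue. Now I'll slide down to the backstop.

Call:
{"op": "step_arm", "data": {
  "steps": [
    [[-1,-1,-0.3,-0.2,0,0,0],[-1,-2,-0.6,-0.7,0,0,0],[-1,-2.9,-0.8,-1.2,0,0,0],[-1,-2.9,-0.8,-1.2,0,0,0]]
  ]
}}

```text
t: 20.35
tcp_pos: [505.1, -242.3, 77.2]
ee_rot: [2.567, 0.324, -1.537]
wrist_force: [-1.8, 0.3, 5.6]
finger_gap: 0.694
```

```bash
python3 -c "
from h import *
st()"
```

```text
t 20.35 bed [51.095 -1.968  7.471] Fbed [1.134 0.728 5.735] gap 0.694 turn [ 0.002  0.003 -0.001]
```

Call:
{"op": "step_arm", "data": {
  "steps": [
    [[-1,-0.9,0.1,-0.4,0,0,0],[-1,-1.8,0,-0.9,0,0,0],[-1,-1.8,0,-0.9,0,0,0]]
  ]
}}

```text
t: 20.6
tcp_pos: [503.4, -242.7, 76.3]
ee_rot: [2.566, 0.323, -1.537]
wrist_force: [-0.7, -1.6, 5.4]
finger_gap: 0.692
```

```bash
python3 -c "
from h import *
st()"
```

```text
t 20.60 bed [49.208 -1.883  7.498] Fbed [ 1.584 -1.379  5.254] gap 0.692 turn [ 0.003  0.003 -0.001]
```

Call:
{"op": "step_arm", "data": {
  "steps": [
    [[-1,-0.9,0.1,-0.4,0,0,0],[-1,-1.6,0.1,-0.8,0,0,0],[-1,-1.6,0.1,-0.8,0,0,0]]
  ]
}}

```text
t: 20.85
tcp_pos: [502.3, -242.8, 75.8]
ee_rot: [2.567, 0.323, -1.536]
wrist_force: [1.0, -1.0, 6.1]
finger_gap: 0.692
```

```bash
python3 -c "
from h import *
st()"
```

```text
t 20.85 bed [47.99  -1.709  7.523] Fbed [ 3.476 -1.256  5.064] gap 0.692 turn [ 0.003  0.004 -0.   ]
```

Call:
{"op": "step_arm", "data": {
  "steps": [
    [[-1,-0.8,-0.1,-0.5,0,0,0],[-1,-0.8,-0.1,-0.5,0,0,0],[-1,-0.8,-0.1,-0.5,0,0,0]]
  ]
}}

```text
t: 21.1
tcp_pos: [502.3, -242.8, 75.8]
ee_rot: [2.568, 0.323, -1.534]
wrist_force: [3.3, 1.1, 6.8]
finger_gap: 0.691
```

```bash
python3 -c "
from h import *
st()"
```

```text
t 21.10 bed [47.964 -1.75   7.528] Fbed [6.22  0.266 4.4  ] gap 0.691 turn [ 0.003  0.005 -0.   ]
```

Seated against the backstop: Fx is 6 N with no further motion. Release, then retreat along the slope normal.

Call:
{"op": "step_arm", "data": {
  "steps": [
    [[0.45,0,0,0,0,0,0],[0.6,0,0,0,0,0,0],[1,0,0,0,0,0,0],[1,0,0,0,0,0,0],[1,0,0,0,0,0,0],[1,0,0,0,0,0,0]]
  ]
}}

```text
t: 21.6
tcp_pos: [500.1, -241.9, 74.1]
ee_rot: [2.565, 0.325, -1.54]
wrist_force: [0.6, 0.2, -0.8]
finger_gap: 1.0
```

Call:
{"op": "step_arm", "data": {
  "steps": [
    [[1,-4.5,-1.2,8.8,0,0,0],[1,-16,-4.1,31,0,0,0],[1,-32,-8.2,62,0,0,0],[1,-36,-9.3,71,0,0,0],[1,-36,-9.3,71,0,0,0],[1,-36,-9.3,71,0,0,0]]
  ]
}}

```text
t: 22.1
tcp_pos: [464.5, -251.9, 146.2]
ee_rot: [2.566, 0.322, -1.537]
wrist_force: [-0.6, -0.2, -0.3]
finger_gap: 1.0
```

Run:
```python
from h import *
im,C=grab("wrist","w11"); st()
k=blobs(im,"yellow",300)[0]; e=cv2.approxPolyDP(cv2.convexHull(k),8,True)[:,0]; print(e.tolist())
n=bedR().as_matrix()[:,2]
def pl(e,z):
    o,d=ray(C,np.array(e,float)); p0=bed([0,0,z]); return tobed(o+d*(((p0-o)@n)/(d@n))[:,None])
print(pl(e,24))
for k in blobs(im,"blue",20)[:3]: print("blue",k[:,0].min(0),k[:,0].max(0))
k=blobs(im,"red",50)[0]; print("red",k[:,0].min(0),k[:,0].max(0)); print(pl([k[:,0].min(0),k[:,0].max(0)],68))
print(bed([175,0,110]))
```

```text
t 22.15 bed [46.183 -0.417 87.169] Fbed [-0.763  0.    -0.538] gap 1.005 turn [ 0.002  0.002 -0.001]
[[290, 138], [286, 255], [217, 255], [213, 139]]
[[ 98.598 -31.077  24.   ]
 [  0.162 -31.681  24.   ]
 [  0.127  27.256  24.   ]
 [ 97.698  27.313  24.   ]]
red [229  15] [270  40]
[[166.497  10.595  68.   ]
 [154.571 -11.571  68.   ]]
[ 563.925 -225.149  225.882]
```

View pics/w11.png

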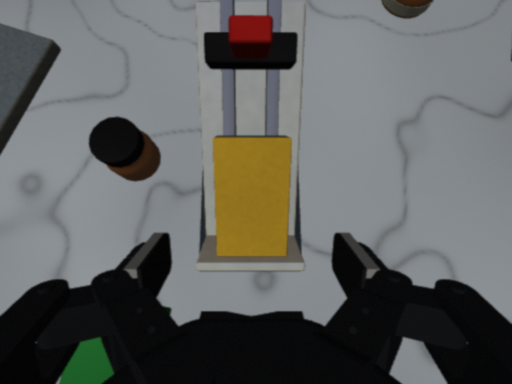

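The yellow tile lies squarely on blue against the backstop, at columns 213–290 and rows 138–255. The red fin's top is at rows 15–43, so the keeper starts part-way down (fin centre x≈160). Now I'll go to the fin.

Run:
```python
from h import *
C=cam("wrist",telemetry.get_obs()); n=bedR().as_matrix()[:,2]
o,d=ray(C,np.array([[250,62.],[250,68],[228,15],[272,43]]))
for z in (27,0,68): print(z,tobed(o+d*(((bed([0,0,z])-o)@n)/(d@n))[:,None]).tolist())
st();go(bed([159.5,-1,95]),placeF())
```

```text
27 [[150.16181039646983, 0.12066741368446764, 27.00000000000001], [146.32701942094147, 0.11573182232559738, 26.99999999999999], [178.7791758741864, 14.784307249917232, 27.000000000000004], [162.08303042903603, -14.858255701249957, 27.000000000000014]]
0 [[154.95798746938587, 0.18086062837128314, 8.429591059006391e-15], [150.6161525276037, 0.17527244295071678, 4.932240733902519e-14], [187.35919999069637, 16.783357145379227, 6.119976134350507e-14], [168.45545578418415, -16.778606572244296, 5.290714449790112e-14]]
68 [[142.8787266931528, 0.029262902493430595, 68.00000000000006], [139.8138913700838, 0.02531828730225603, 68.0], [165.75025036393043, 11.748712964215672, 68.00000000000001], [152.4063845193666, -11.942167341591938, 68.00000000000001]]
t 22.15 bed [46.183 -0.417 87.169] Fbed [-0.763  0.    -0.538] gap 1.005 turn [ 0.002  0.002 -0.001]
t 22.15 tcp [ 464.262 -251.241  145.247] q [-0.886  0.247  2.001  0.649  0.783 -0.012] F [-0.408 -0.105 -0.834] gap 1.005
shift [93.478 23.466 60.114] turn [ 0.002  0.002 -0.001]
```

Call:
{"op": "step_arm", "data": {
  "steps": [
    [[1,30,8,30,0,0,0],[1,93.5,23.5,60,0.002,0.002,-0.001],[1,93.5,23.5,60,0.002,0.002,-0.001],[1,93.5,23.5,60,0.002,0.002,-0.001],[1,93.5,23.5,60,0.002,0.002,-0.001],[1,93.5,23.5,60,0.002,0.002,-0.001],[1,93.5,23.5,60,0.002,0.002,-0.001]]
  ]
}}

```text
t: 22.73
tcp_pos: [556.1, -226.7, 203.0]
ee_rot: [2.566, 0.329, -1.548]
wrist_force: [0.3, -0.2, -0.4]
finger_gap: 1.002
```

Run:
```python
from h import *
im,C=grab("wrist","w12")
for k in blobs(im,"red",50): print("red",k[:,0].mean(0),k[:,0].min(0),k[:,0].max(0))
st();go(bed([159.5,-1,34]),placeF())
```

```text
red [252.32  216.608] [236 208] [269 226]
t 22.78 bed [157.329   0.077  93.827] Fbed [ 0.588 -0.577  0.121] gap 1.005 turn [-0.002 -0.003 -0.   ]
t 22.78 tcp [ 556.149 -227.072  203.306] q [-0.699  0.238  1.811  0.524  0.868  0.322] F [ 0.592 -0.443  0.383] gap 1.005
shift [ 29.324   6.438 -51.805] turn [-0.002 -0.003 -0.   ]
```

Run:
```python
from h import *
c=imaging.calibration("wrist"); C=(c["intrinsics"],c["mount"])
print(proj(C,[[25.8,0,-7],[25.8,0,0],[25.8,0,7],[25.8,12,0],[25.8,-12,0]]))
```

```text
[[250.583 210.819]
 [250.588 220.646]
 [250.592 230.273]
 [268.434 220.647]
 [232.74  220.645]]
```

Call:
{"op": "step_arm", "data": {
  "grip_force": 30,
  "steps": [
    [[1,10,2.2,-16,0,0,0],[1,20,4.4,-33,0,0,0],[1,27,6,-45,0,0,0],[1,29.5,6.5,-50,0,0,0],[1,29.5,6.5,-51.8,0,0,0],[1,29.5,6.5,-51.8,0,0,0]]
  ]
}}

```text
t: 23.28
tcp_pos: [586.4, -221.3, 152.7]
ee_rot: [2.566, 0.326, -1.545]
wrist_force: [0.2, 0.1, 0.5]
finger_gap: 0.998
```

```bash
python3 -c "
from h import *
st()"
```

```text
t 23.28 bed [160.749  -1.86   34.691] Fbed [0.445 0.064 0.383] gap 0.998 turn [-0.001 -0.002  0.   ]
```

Call:
{"op": "step_arm", "data": {
  "steps": [
    [[0,0,0,0,0,0,0],[-0.2,0,0,0,0,0,0],[-0.3,0,0,0,0,0,0],[-1,0,0,0,0,0,0],[-1,0,0,0,0,0,0],[-1,0,0,0,0,0,0],[-1,0,0,0,0,0,0]]
  ]
}}

```text
t: 23.87
tcp_pos: [586.7, -219.7, 154.1]
ee_rot: [2.567, 0.329, -1.543]
wrist_force: [-3.6, 3.7, 5.6]
finger_gap: 0.28
```

```bash
python3 -c "
from h import *
st()"
```

```text
t 23.87 bed [161.977  -0.36   35.68 ] Fbed [0.323 4.439 6.125] gap 0.280 turn [-0.002 -0.001 -0.002]
```

Call:
{"op": "step_arm", "data": {
  "steps": [
    [[-1,-4.5,-1.2,-1.9,0,0,0],[-1,-11,-2.8,-5.4,0,0,0],[-1,-17.5,-4.5,-8.9,0,0,0],[-1,-24,-6.1,-12.5,0,0,0],[-1,-30,-7.7,-15.8,0,0,0],[-1,-36,-9.2,-19,0,0,0],[-1,-36,-9.2,-19,0,0,0]]
  ]
}}

```text
t: 24.45
tcp_pos: [549.2, -229.4, 133.5]
ee_rot: [2.566, 0.328, -1.546]
wrist_force: [-4.0, 3.3, 0.5]
finger_gap: 0.276
```

```bash
python3 -c "
from h import *
st()"
```

```text
t 24.45 bed [118.126  -0.431  35.626] Fbed [-2.426  4.164  1.873] gap 0.276 turn [-0.002 -0.003 -0.001]
```

Call:
{"op": "step_arm", "data": {
  "steps": [
    [[-1,-1.7,-0.4,-0.9,0,0,0],[-1,-3.4,-0.9,-1.9,0,0,0],[-1,-3.4,-0.9,-1.9,0,0,0]]
  ]
}}

```text
t: 24.7
tcp_pos: [547.0, -230.0, 132.3]
ee_rot: [2.567, 0.329, -1.545]
wrist_force: [-2.0, 5.2, 1.9]
finger_gap: 0.271
```

```bash
python3 -c "
from h import *
st()"
```

```text
t 24.70 bed [115.517  -0.47   35.636] Fbed [0.327 5.533 1.977] gap 0.271 turn [-0.002 -0.002 -0.001]
```

Call:
{"op": "step_arm", "data": {
  "steps": [
    [[-1,-1,-0.3,-0.5,0,0,0],[-1,-2,-0.5,-1.1,0,0,0],[-1,-2,-0.5,-1.1,0,0,0]]
  ]
}}

```text
t: 24.95
tcp_pos: [545.3, -230.4, 131.4]
ee_rot: [2.567, 0.329, -1.544]
wrist_force: [-1.5, 5.2, 2.5]
finger_gap: 0.273
```

```bash
python3 -c "
from h import *
st()"
```

```text
t 24.95 bed [113.528  -0.466  35.642] Fbed [1.069 5.389 2.264] gap 0.273 turn [-0.002 -0.001 -0.001]
```

Call:
{"op": "step_arm", "data": {
  "steps": [
    [[-1,-0.8,-0.2,-0.5,0,0,0],[-1,-1.5,-0.4,-0.8,0,0,0],[-1,-1.5,-0.4,-0.8,0,0,0]]
  ]
}}

```text
t: 25.2
tcp_pos: [543.8, -230.8, 130.6]
ee_rot: [2.567, 0.329, -1.544]
wrist_force: [-0.8, 6.5, 1.8]
finger_gap: 0.278
```

```bash
python3 -c "
from h import *
st()"
```

```text
t 25.20 bed [111.851  -0.469  35.646] Fbed [1.594 6.48  1.14 ] gap 0.278 turn [-0.002 -0.001 -0.002]
```

Call:
{"op": "step_arm", "data": {
  "steps": [
    [[-1,-0.8,-0.2,-0.5,0,0,0],[-1,-1.5,-0.4,-0.8,0,0,0],[-1,-1.5,-0.4,-0.8,0,0,0]]
  ]
}}

```text
t: 25.45
tcp_pos: [543.6, -230.9, 130.5]
ee_rot: [2.569, 0.329, -1.542]
wrist_force: [4.4, 8.7, 1.4]
finger_gap: 0.274
```

```bash
python3 -c "
from h import *
st()"
```

```text
t 25.45 bed [111.577  -0.48   35.681] Fbed [ 6.345  7.297 -1.809] gap 0.274 turn [-0.003  0.001 -0.001]
```

The keeper is in contact with the tiles. I'll press a little more to check, then release.

Call:
{"op": "step_arm", "data": {
  "steps": [
    [[-1,-0.8,-0.2,-0.5,0,0,0],[-1,-0.8,-0.2,-0.5,0,0,0],[-1,-0.8,-0.2,-0.5,0,0,0]]
  ]
}}

```text
t: 25.7
tcp_pos: [543.6, -230.9, 130.5]
ee_rot: [2.57, 0.33, -1.54]
wrist_force: [6.1, 10.8, 2.0]
finger_gap: 0.276
```

```bash
python3 -c "
from h import *
st()"
```

```text
t 25.70 bed [111.581  -0.485  35.683] Fbed [ 8.532  8.921 -2.292] gap 0.276 turn [-0.004  0.002 -0.001]
```

Call:
{"op": "step_arm", "data": {
  "steps": [
    [[-0.3,0,0,0,0,0,0],[-0.1,0,0,0,0,0,0],[0.5,0,0,0,0,0,0],[1,0,0,0,0,0,0],[1,0,0,0,0,0,0],[1,0,0,0,0,0,0],[1,0,0,0,0,0,0]]
  ]
}}

```text
t: 26.28
tcp_pos: [542.1, -233.2, 129.5]
ee_rot: [2.566, 0.325, -1.542]
wrist_force: [0.4, -0.2, 0.4]
finger_gap: 1.0
```

Call:
{"op": "step_arm", "data": {
  "steps": [
    [[1,-4.5,-1.2,8.8,0,0,0],[1,-16,-4.1,31,0,0,0],[1,-32,-8.2,62,0,0,0],[1,-36,-9.3,71,0,0,0],[1,-36,-9.3,71,0,0,0],[1,-36,-9.3,71,0,0,0]]
  ]
}}

```text
t: 26.78
tcp_pos: [506.2, -242.7, 201.4]
ee_rot: [2.566, 0.323, -1.54]
wrist_force: [-0.3, -0.3, -0.3]
finger_gap: 1.004
```

Run:
```python
from h import *
im,C=grab("wrist","w13"); st(); n=bedR().as_matrix()[:,2]
def pl(e,z):
    o,d=ray(C,np.array(e,float)); return tobed(o+d*(((bed([0,0,z])-o)@n)/(d@n))[:,None])
k=blobs(im,"yellow",300)[0]; e=cv2.approxPolyDP(cv2.convexHull(k),8,True)[:,0]; print("yellow",e.tolist(),pl(e,24))
k=blobs(im,"red",50)[0]; print("red",pl([k[:,0].min(0),k[:,0].max(0)],68))
v=k[:,0].max(0)[1]; print("col between fin and tile:",[im[r,int(k[:,0].mean(0)[0])].tolist() for r in range(v-2,v+24,2)])
for c in ("scene","top"): 
    im,C=grab(c,c+"9"); k=[b for b in blobs(im,"yellow",15)]; print(c,[(b[:,0].mean(0),cv2.contourArea(b)) for b in k],[(b[:,0].mean(0),cv2.contourArea(b)) for b in blobs(im,"blue",10)])
```

```text
t 26.83 bed [109.661  -1.931 115.72 ] Fbed [ 0.032 -0.687 -0.488] gap 1.001 turn [ 0. -0. -0.]
yellow [[281, 206], [279, 297], [221, 297], [218, 206]] [[ 98.107 -30.801  24.   ]
 [  0.377 -31.714  24.   ]
 [  0.43   27.376  24.   ]
 [ 98.1    27.336  24.   ]]
red [[115.335  10.454  68.   ]
 [103.349 -12.162  68.   ]]
col between fin and tile: [[119, 15, 15], [107, 27, 14], [138, 104, 28], [148, 117, 31], [148, 117, 31], [146, 116, 30], [145, 115, 30], [145, 115, 31], [145, 114, 30], [145, 115, 30], [146, 115, 30], [145, 115, 30], [145, 114, 31]]
scene [(array([387.283, 227.917]), 1158.0), (array([188.088, 122.035]), 234.5)] [(array([ 31.879, 114.075]), 2544.0), (array([494.823, 256.569]), 2414.5), (array([189.757, 130.405]), 16.5)]
top [(array([160.218, 256.723]), 914.5), (array([351.104, 173.134]), 133.5), (array([346.944, 193.944]), 21.0)] [(array([ 63.064, 306.14 ]), 3356.5), (array([459.954,  84.718]), 2763.0)]
```

```bash
python3 -c "
from h import *
print(telemetry.get_obs()['t'], bot.finish_job())"
```

```text
the job is handed in; nothing more can be done
26.9333 None
```

Both tiles are in the rack with the keeper snug against their ends. I handed the job in at 26.9 s, well under the 66 s limit.

- **Blue tile:** I set it on the rails, slid it down to the backstop and released it there. A wrist view afterwards showed it flush.
- **Yellow tile:** I used the smaller one from the slab, laid it on blue and slid it to the backstop. In the last check it lay square and spanned x ≈ 0 to 98 mm. Its centre was at y ≈ −2 mm, against about −1.7 mm for blue.
- **Keeper:** I slid it down by its fin until it stopped moving, with the force rising from 1.6 to 8.5 N. The last picture puts its face at x ≈ 99 mm, touching the tile ends with no visible gap. The gripper is clear of everything.
- **Spatula and jar:** The moves kept clear of both. The jar was still in place in the last view I looked at, before the keeper move. I didn't check the spatula again after the yellow pick-up.

**What disagreed:**
- My first estimate of the bed was about 5 mm low. Because of that, blue pressed on the rails with about 56 N at the wrist (limit 120 N) before I backed off and set it down lightly. The gripper's body wasn't touching anything.
- The keeper started about 14 mm down its travel, not at the upper end.

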